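# Lock a test cassette into its receiver with the screwdriver cam lock

### The arm

A 6-joint arm with a two-finger parallel gripper is mounted at the origin on a cart in front of the work surface, level with it; the furniture and walls round the work are solid. World frame = base frame: x ahead of the robot, y to its left, z up, the work surface at z = 0. Lengths are in m, angles in rad, forces in N, time in s.
With the tool pointing down it reaches from about 0.325 to 0.9 m from the base axis. Payload 6.1 kg.
Tool frame: the origin (TCP) lies midway between the tips of the shut fingers; the grasp point (between the pads) lies 19 mm behind it; z points along the fingers, y is the line along which they close (so a half turn about z gives the same grasp; the last joint's range is limited). The gripper opens to 85 mm and grips with 20 to 120 N. Pads are 22 mm wide; open, the fingers measure 114 mm over their backs; the gripper's body (76 mm by 85 mm) begins 54 mm behind the grasp point. The pads swing forward as they close: fully open they stand 13 mm farther back than shut.
Start: joints at [-1.31, 0.22, 1.526, -0, 1.395, -0.126], TCP at [0.236, -0.579, 0.205] pointing down, gripper open.
Joint ranges: [-2.98, 2.98], [-0.91, 2.08], [0.09, 2.57], [-1.24, 4.39], [0.2, 2.65], [-2.68, 2.68]. Speed limits (rad/s): [2.57, 2.57, 3.01, 3.14, 3.14, 3.14].

### API

Orientations are given as a unit quaternion [x, y, z, w].
In Python, from cell import monitor, viewer, bot gives the robot as it stands.
- The arm moves only by the tool apply_moves, never from a script. Its arguments are lists of equal length, an entry for each row: "travel": the shift along the tool's x, y, z in m, a list of three; "twist": the turn about the tool's z in degrees. In form: {"travel": [[dx, dy, dz], ...], "twist": [twist, ...]}. A call has 1 to 12 rows; each row shifts and turns the commanded pose from where the row before left it, along the tool's axes as they then stand; what a row does not reach is not made up. A row lasts 1/8 s, in which the tool goes at most 62.5 mm and 10.7 degrees, less where a joint would pass 70% of its speed; a pose out of reach is approached as far as the arm can. A call with a gripper value outside its range is refused whole. "gripper" is the finger opening in m, from 0 to 0.0854, set as the call begins (left out, the last holds). The fingers move at their own pace and stop on an object; "force" is the grip in N (left out, the last holds). Time passes only in rows, so rows that do not move let the fingers close. It gives the time, the measured TCP pose, the force, the opening and the grip force at its end, in the units of the state.
- monitor.get_state(): the state, without advancing time (a new reading comes with each control period).
- viewer.camera(name): name is "side" or "top"; returns a dict with "img" (400x640x3 uint8, blue, green, red), "intrinsics" (3x3 intrinsics, pixels), "extrinsics" (4x4, takes a point from world to camera coordinates). Camera axes: x right, y down, z forward; pixel columns grow to the right and rows downward; lengths in m; the calibration is good to about 2 mm. A picture is of the moment at which its call begins. There is no depth.
- bot.close_job(): hands the job in; it is judged then, once.
The state is a dict: "time": time; "joint_pos": joint angles; "joint_vel": joint speeds; "joint_torque": joint torques, N m; "position": TCP position; "tcp_rot": TCP orientation; "contact_force": force on the tool from outside, world axes, zero at the start; "torque": the same for the moment, N m; "finger_gap": opening from 0.0 (shut) to 1.0 (fully open); "finger_force": force on a finger pad.
Only numpy, scipy, OpenCV 4.12 (cv2) and the standard library are available. Lean on these libraries where they do the work, as an engineer would, in place of code of your own. Each camera call takes 0.05 s, during which the arm holds its last target. There are 200 camera calls.

### The job

Lock the test cassette into its receiver: push it along the rails until it meets the sprung contacts, then take the orange wide-blade driver from its stand, feel its blade into the slot of the round steel cam and slowly turn the cam clockwise as far as it goes, so that it grabs the draw bolt and pulls the cassette fully home. The cam floats a little sideways in its housing, so search gently for the slot and never press or wrench hard. Leave the driver standing in its stand again and everything else undisturbed.

Things in the scene. Friction and masses are not known exactly. Their poses are not given: they have to be found in the camera images.
- receiver: Cassette receiver fixed to the bench: aluminium base plate 240x120x8 mm with two lipped guide rails along x (tops 26 mm above the bench) and, at its far (+x) end, a grey housing 86x108 mm, top 57 mm above the bench, with the cam in it. Origin: centre of the plate's underside, on the bench. Its +x axis is the way the cassette is drawn in.
- plunger_line (a point): Midpoint between the tips of the two brass sprung plungers that stick 4.5 mm out of the housing's front, 24.5 mm ahead of the receiver's origin and 34 mm above the bench. Together they push the cassette back with about 2.5 N when first touched and 1.3 N more per mm, so it springs back to first touch when let go.
- cassette: Loose test cassette, about 0.35 kg, standing in the rails on the base plate (8 mm above the bench), 84 mm long (x), 80 mm wide, top face 34 mm above its underside. Origin: centre of its underside; x as the receiver's x. Its x in the receiver's frame: -0.0425 to -0.0625 at the start, -0.0175 at first touch of the plungers, -0.0143 fully home. The rails leave it 0.8 mm play to either side.
- fin_top (a point): Middle of the top edge of the blue grip fin on the cassette, 4 mm behind its origin and 60 mm above its underside (68 mm above the bench). The fin is 44 mm long (x), 14 mm wide (y) and 26 mm tall; push its back end, or grip its sides.
- bolt_head (a point): Middle of the head of the steel draw bolt at the front of the cassette: an 8 mm neck ends in an upright cross pin 8 mm thick and 26 mm tall, 67.5 mm ahead of the cassette's origin. The bolt enters the cam through the window in the housing's front. The cam can grab it once the cassette touches the plungers, or up to 1 mm short of that.
- cam (a joint): Angle of the cam in rad, growing clockwise seen from above: 0 open, 1.5 hard stop; starts at 0 to 0.05. At 0 the slot lies along the receiver's x; the slot's yaw is the receiver's yaw minus this angle. The claws meet the bolt at 0.45 to 0.85, draw it in until 1.0 to 1.4 (varying with the float), then hold it. Turning takes up to 0.15 N m; the blade has 0.06 rad play.
- cam_centre (a point): Centre of the 77 mm opening in the housing's top, at the height of the cam disc's top (57 mm above the bench), 72 mm ahead of the receiver's origin. The steel disc is 67 mm in diameter; the slot through its middle is 26 mm long, 4.2 mm wide, 6 mm deep. The disc floats along the receiver's y: it may sit up to 4.5 mm to either side of this point, held by about 3 N of friction.
- driver: Loose orange driver, 0.11 kg, 134 mm long, upright, blade down in its stand. Origin: middle of the blade's end; z points up the handle. Blade 20 mm wide (x) and 3 mm thick (y), 7 mm shaft, collar 31 mm wide from 56 mm up, handle from 62 to 130 mm, 33 mm wide in x, its flats (24 mm wide, 26 mm apart) facing +y and -y. The blade is the same either way round.
- driver_grip (a point): Point on the driver's axis in the middle of the handle, 98 mm above the blade's end: a good place to grip the flats.
- stand: Black driver stand fixed to the bench, block 62x52x62 mm on a rubber foot. Origin: centre of its underside. A hole 23 mm long (stand's x) and 10 mm wide (y) goes down through it; the driver's collar rests on its top, the blade's end then 6 mm above the bench and the blade along the stand's x.
- stand_hole (a point): Centre of the mouth of the stand's hole, 62 mm above the bench.
- capacitor: Blue can capacitor 36x35x56 mm, a loose bystander behind the receiver. Origin: centre of its underside.
- relay: Black cube-like relay 30x28x30 mm, a loose bystander beside the capacitor. Origin: centre of its underside.
- terminal_block: White terminal block 22x62x16 mm, a loose bystander at the front left of the bench. Origin: centre of its underside.
- glue_tube: Yellow and white glue tube with a red cap, 31x95x24 mm, a loose bystander at the front left. Origin: centre of its underside.

How it is judged:
By the outcome, as a careful person would: the job done as asked, in the order asked, and still so for the second after the job is handed in, with the robot touching nothing.
It also fails if it takes over 69 s, if anything falls off the work surface, if the arm or the gripper's body presses on something with over 40 N, if the wrist force passes 120 N, or if a joint passes its speed limit or range.

## Working session

There is one attempt and no reset: what is moved stays moved. The work goes in short steps, Python scripts to look and compute and a tool call to move; the robot and the scene stay as the last step left them, time stands still between calls to the robot, and variables do not carry over. Pictures are saved under pics/ and viewed, at most 10 in all, crops included, and the job is handed in when it is done.

Besides the shell and the picture viewer there is one more tool, called after "Call:" as name(argument=value, ...) on one line, values as JSON. apply_moves: Moves the arm, as the interface text tells. Its arguments: {"type":"object","properties":{"travel":{"type":"array","items":{"type":"array","items":{"type":"number"}}},"twist":{"type":"array","items":{"type":"number"}},"gripper":{"type":"number"},"force":{"type":"number"}},"required":["travel","twist"]}

```bash
mkdir -p pics
python3 - <<'E'
from cell import monitor,viewer
import cv2,numpy as np
s=monitor.get_state();print({k:np.round(v,3) for k,v in s.items()})
for n in("top","side"):
    c=viewer.camera(n);cv2.imwrite(f"pics/{n}1.png",c["img"]);np.savez(f"{n}.npz",K=c["intrinsics"],T=c["extrinsics"]);print(n,c["intrinsics"],np.round(c["extrinsics"],4))
E
```

```text
{'time': np.float64(0.0), 'joint_pos': array([-1.31 ,  0.221,  1.528, -0.   ,  1.395, -0.126]), 'joint_vel': array([ 0.001,  0.   ,  0.   , -0.   ,  0.001, -0.001]), 'joint_torque': array([-1.000e-03, -4.969e+01, -3.894e+01, -0.000e+00,  1.100e-02,
       -0.000e+00]), 'position': array([ 0.236, -0.578,  0.204]), 'tcp_rot': array([ 0.981,  0.192, -0.   , -0.001]), 'contact_force': array([ 0.261,  0.054, -0.07 ]), 'torque': array([ 0.03 ,  0.013, -0.021]), 'finger_force': np.float64(0.0), 'finger_gap': np.float64(0.997)}
top [[433.06280548   0.         313.07688194]
 [  0.         433.06280548 202.79161516]
 [  0.           0.           1.        ]] [[-0.0022 -1.      0.0054 -0.0724]
 [-0.9847  0.0012 -0.1741  0.5818]
 [ 0.174  -0.0056 -0.9847  1.0763]
 [ 0.      0.      0.      1.    ]]
side [[375.29661065   0.         318.86778247]
 [  0.         375.29661065 199.5741478 ]
 [  0.           0.           1.        ]] [[ 0.8192  0.5731 -0.0239 -0.4257]
 [ 0.2728 -0.426  -0.8626 -0.0948]
 [-0.5045  0.7001 -0.5052  1.3478]
 [ 0.      0.      0.      1.    ]]
```

View pics/top1.png

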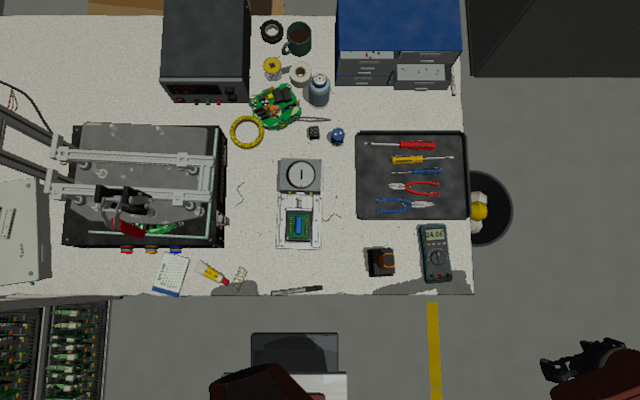

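View pics/side1.png

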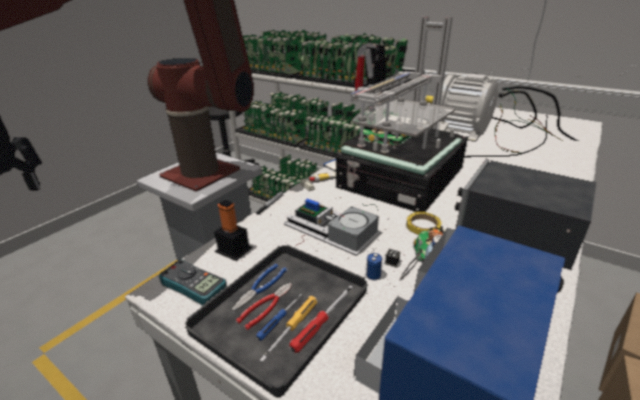

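The top view shows the cam at (302,173), the cassette at about (298,225) and the stand with the driver at (380,262). In the side view the driver is at (228,215) and the cam at (352,220). I'll enlarge both areas.

Run:
```python
import cv2,numpy as np
t=cv2.imread("pics/top1.png");s=cv2.imread("pics/side1.png")
a=cv2.resize(t[150:290,265:410],None,fx=4,fy=4,interpolation=cv2.INTER_CUBIC)
cv2.imwrite("pics/topc.png",a)
b=cv2.resize(s[190:270,200:390],None,fx=4,fy=4,interpolation=cv2.INTER_CUBIC)
cv2.imwrite("pics/sidec.png",b)
```

```text
(no output)
```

View pics/topc.png

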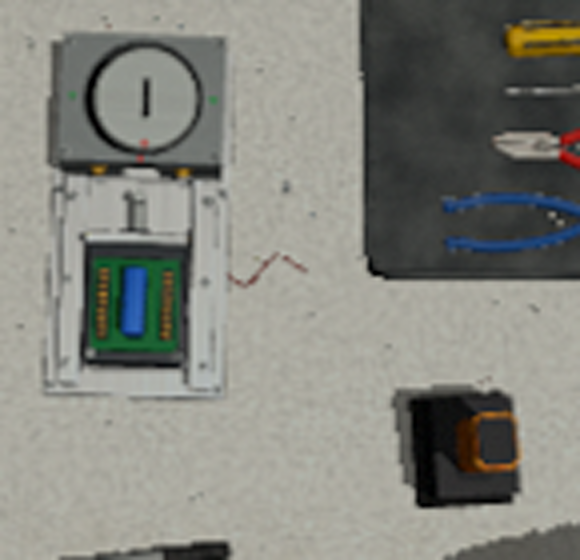

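View pics/sidec.png

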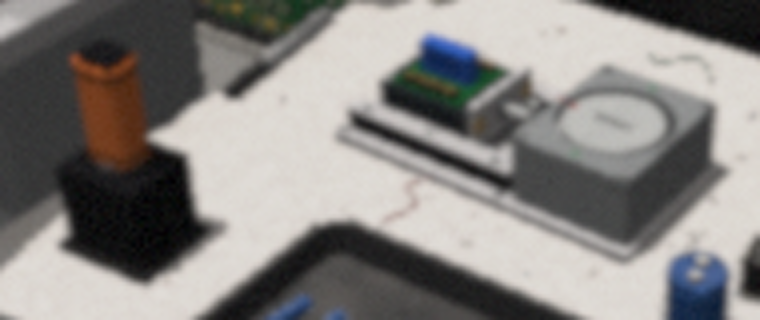

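The enlarged top view shows the slot at crop (146,79)–(146,117), the housing-top corners, the plate corners and the handle end at about (495,442). I'll fit poses to these keypoints and check them by overlay.

```bash
cat > h.py <<'E'
import numpy as np,cv2
from scipy.optimize import least_squares
C={n:np.load(n+".npz") for n in("top","side")}
OFF=dict(top=(265,150),side=(200,190))
def proj(n,P):
    P=np.atleast_2d(P);q=(P@C[n]["T"][:3,:3].T+C[n]["T"][:3,3])@C[n]["K"].T
    return q[:,:2]/q[:,2:]
def crop2px(n,c): return (np.array(c,float)+.5)/4-.5+OFF[n]
def px2crop(n,p): return (np.asarray(p)-OFF[n]+.5)*4-.5
def unproj(n,p,z):
    T=C[n]["T"];R=T[:3,:3];o=-R.T@T[:3,3]
    d=R.T@np.linalg.solve(C[n]["K"],[*p,1]);return o+d*(z-o[2])/d[2]
def W(p,L):
    L=np.atleast_2d(L);c,s=np.cos(p[2]),np.sin(p[2])
    return np.c_[p[0]+c*L[:,0]-s*L[:,1],p[1]+s*L[:,0]+c*L[:,1],L[:,2]]
def fit(obs,p0):
    f=lambda p:np.concatenate([(proj(n,W(p,l))[0]-crop2px(n,c)) for n,l,c in obs])
    r=least_squares(f,p0,loss="soft_l1");return r.x,f(r.x).reshape(-1,2)
E
cat > m1.py <<'E'
from h import *
H=[(.115,.054,.057),(.115,-.054,.057),(.029,-.054,.057),(.029,.054,.057)]
obs=[("top",H[0],(62,36)),("top",H[1],(225,37)),("top",H[2],(223,165)),("top",H[3],(58,163)),
("top",(-.12,.06,.008),(43,395)),("top",(-.12,-.06,.008),(226,396)),("top",(.072,0,.057),(144,98)),
("side",H[0],(716,105)),("side",H[1],(627,180)),("side",H[2],(518,130)),("side",H[3],(607,66))]
r,e=fit(obs,[.45,-.04,0]);print("rec",np.round(r,4));print(np.round(e,1).tolist())
print("top only",np.round(fit(obs[:7],r)[0],4))
def loc(P): c,s=np.cos(r[2]),np.sin(r[2]);d=P[:2]-r[:2];return np.round([c*d[0]+s*d[1],-s*d[0]+c*d[1]],4)
for nm,a,z in [("slot a",(146,79),.057),("slot b",(146,117),.057),("fin back",(134,337),.068),("fin front",(134,265),.068),("bolt",(136,195),.025+.013)]:
    P=unproj("top",crop2px("top",a),z);print(nm,np.round(P,4),"local",loc(P))
# driver: orange in both
for n in("top","side"):
    im=cv2.imread(f"pics/{n}1.png");h=cv2.cvtColor(im,cv2.COLOR_BGR2HSV)
    m=cv2.inRange(h,(5,150,70),(20,255,255));k,l,st,ce=cv2.connectedComponentsWithStats(m)
    print(n,[(st[i].tolist(),np.round(ce[i],1).tolist()) for i in range(1,k) if st[i,4]>25])
P=unproj("top",crop2px("top",(495,442)),.137);print("drv top",P, px2crop("side",proj("side",P)), px2crop("side",proj("side",P*[1,1,0]+[0,0,.14])))
for n in("top","side"):
    im=cv2.imread(f"pics/{n}c.png")
    def poly(p,L,col): cv2.polylines(im,[np.int32(np.round(px2crop(n,proj(n,W(p,L)))))],True,col,1)
    poly(r,H,(0,0,255));poly(r,[(a,b,.008) for a,b in((-.12,-.06),(-.12,.06),(.12,.06),(.12,-.06))],(0,0,255))
    t=np.linspace(0,6.28,40);poly(r,np.c_[.072+.0385*np.cos(t),.0385*np.sin(t),0*t+.057],(255,0,255))
    s=[P[0],P[1],0]
    for z in(.062,):poly(s,[(a,b,z) for a,b in((-.031,-.026),(-.031,.026),(.031,.026),(.031,-.026))],(0,255,0))
    for z in(.068,.136):poly(s,[(a,b,z) for a,b in((-.0165,-.013),(-.0165,.013),(.0165,.013),(.0165,-.013))],(255,255,0))
    cv2.imwrite(f"pics/{n}o.png",im)
a,b=cv2.imread("pics/topo.png"),cv2.imread("pics/sideo.png");b=b[:,:]
o=np.zeros((560,780,3),np.uint8);o[:560,:580]=a;cv2.imwrite("pics/ov1.png",np.hstack([a,b[:,:220][:0].reshape(0,0,3) if 0 else np.vstack([b[:,40:240],np.zeros((240,200,3),np.uint8)])]))
E
python3 m1.py
```

```text
rec [ 0.5849 -0.0372 -0.0264]
[[-0.2, -0.8], [0.0, -0.0], [-0.2, -0.1], [-0.4, -0.6], [0.3, 0.0], [-0.3, 0.9], [-0.7, 0.1], [0.0, -0.3], [0.4, 1.1], [-1.6, 2.2], [-0.8, -0.3]]
top only [ 0.5846 -0.0378 -0.025 ]
slot a [ 0.6698 -0.0422  0.057 ] local [ 0.0851 -0.0027]
slot b [ 0.6443 -0.0422  0.057 ] local [ 0.0595 -0.0034]
fin back [ 0.4989 -0.0353  0.068 ] local [-0.086  -0.0003]
fin front [ 0.5449 -0.0351  0.068 ] local [-0.04    0.0011]
bolt [ 0.5959 -0.0354  0.038 ] local [0.011  0.0022]
top [([90, 0, 73, 10, 445], [133.6, 3.0]), ([265, 104, 14, 11, 79], [271.7, 108.2]), ([611, 387, 29, 13, 156], [626.8, 394.0])]
side [([218, 204, 18, 28, 349], [227.3, 217.0]), ([288, 297, 28, 32, 252], [301.1, 313.2])]
drv top [ 0.42954209 -0.24952292  0.137     ] [[104.5415505   57.57275834]] [[103.78240914  53.21674844]]
```

View pics/ov1.png

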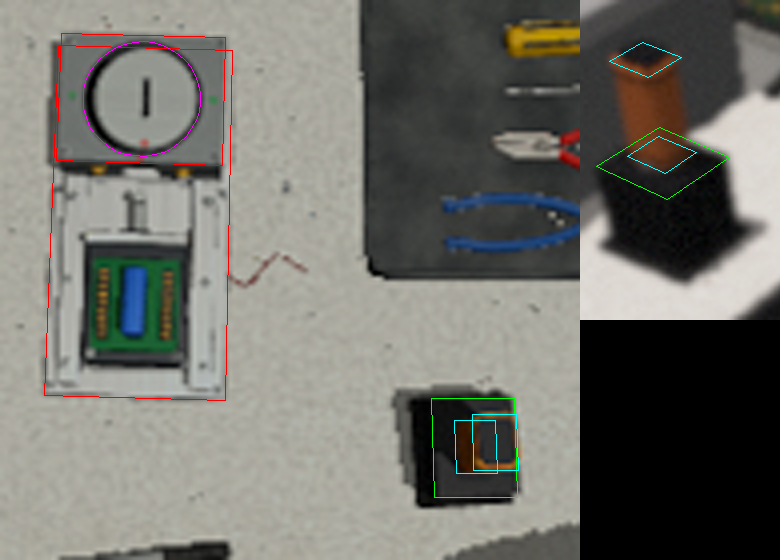

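The overlay fits to about 1 px: receiver near (0.585,-0.037), driver top near (0.430,-0.250). The yaw is still loose, so I'll refine it against image gradients.

```bash
cat > m2.py <<'E'
from h import *
from scipy.ndimage import map_coordinates
from scipy.optimize import minimize
def seg(a,b,n=60): return np.linspace(a,b,n)
def prep(n):
    g=cv2.GaussianBlur(cv2.imread(f"pics/{n}1.png"),(0,0),.8).astype(float)
    return np.sqrt(sum(cv2.Sobel(g[...,c],-1,1,0)**2+cv2.Sobel(g[...,c],-1,0,1)**2 for c in range(3)))
G={n:prep(n) for n in C}
def score(p,L,n,d=(0,0)):
    q=proj(n,W(p,L))+d; return np.minimum(map_coordinates(G[n],[q[:,1],q[:,0]],order=1),150).mean()
h=.057
R={"front":seg((.029,-.054,h),(.029,.054,h)),"back":seg((.115,-.054,h),(.115,.054,h)),"left":seg((.029,.054,h),(.115,.054,h)),"right":seg((.029,-.054,h),(.115,-.054,h)),
"pb":seg((-.12,-.06,.008),(-.12,.06,.008)),"pl":seg((-.12,.06,.008),(.02,.06,.008)),"pr":seg((-.12,-.06,.008),(.02,-.06,.008))}
t=np.linspace(0,6.28,80);R["circ"]=np.c_[.072+.0385*np.cos(t),.0385*np.sin(t),0*t+h]
z=.136
S={"foot":None};S={"t%d"%i:seg(a,b) for i,(a,b) in enumerate([((-.0165,-.008,z),(-.0165,.008,z)),((.0165,-.008,z),(.0165,.008,z)),((-.012,.013,z),(.012,.013,z)),((-.012,-.013,z),(.012,-.013,z))])}
St={"s%d"%i:seg(a,b) for i,(a,b) in enumerate([((-.031,-.026,.062),(-.031,.026,.062)),((-.031,-.026,.062),(.031,-.026,.062)),((.031,-.026,.062),(.031,.026,.062)),((-.031,.026,.005),(.031,.026,.005))])}
def best(M,p0,n):
    L=np.vstack(list(M.values()));rs=[]
    for a in np.linspace(-.12,.12,9):
      for dx in(-.003,0,.003):
        for dy in (-.003,0,.003):
          r=minimize(lambda p:-score(p,L,n),[p0[0]+dx,p0[1]+dy,p0[2]+a],method="Nelder-Mead",options=dict(initial_simplex=np.array([p0[0]+dx,p0[1]+dy,p0[2]+a])+np.array([[0,0,0],[.002,0,0],[0,.002,0],[0,0,.03]])));rs.append((r.fun,*r.x))
    rs.sort();return np.round(rs[:1]+rs[3:4]+rs[8:9],4).tolist()
if __name__=="__main__":
    for n in C:
        print(n,"rec",best(R,[.585,-.037,0],n))
        print(n,"drv",best(S,[.4295,-.2495,0],n))
        print(n,"stand",best(St,[.43,-.25,0],n))
E
python3 m2.py
```

```text
top rec [[-126.7803, 0.5826, -0.0362, -0.0483], [-126.7803, 0.5826, -0.0362, -0.0483], [-126.7802, 0.5826, -0.0362, -0.0483]]
top drv [[-148.7699, 0.4267, -0.2523, -0.0307], [-148.7694, 0.4267, -0.2523, -0.0306], [-148.7662, 0.4269, -0.2523, -0.0307]]
top stand [[-148.3032, 0.4286, -0.2478, 0.0335], [-148.3032, 0.4286, -0.247, 0.0335], [-148.3028, 0.4286, -0.2479, 0.0334]]
side rec [[-145.6217, 0.582, -0.0298, -0.0363], [-145.6217, 0.582, -0.0298, -0.0364], [-145.6216, 0.582, -0.0298, -0.0364]]
side drv [[-126.8537, 0.4238, -0.2487, 0.5082], [-126.8537, 0.4238, -0.2487, 0.5083], [-126.8493, 0.4238, -0.2486, 0.4808]]
side stand [[-106.6144, 0.4358, -0.238, -0.4744], [-106.6143, 0.4358, -0.238, -0.4745], [-106.6143, 0.4358, -0.2379, -0.4745]]
```

```bash
cat > m3.py <<'E'
from m2 import *
im=cv2.imread("pics/top1.png").astype(float);g=im.mean(2)
def mom(w,x0,y0,z):
    ys,xs=np.nonzero(w>0);ww=w[ys,xs]
    P=np.array([unproj("top",(x+x0,y+y0),z)[:2] for x,y in zip(xs,ys)])
    c=(P*ww[:,None]).sum(0)/ww.sum();D=P-c;v,e=np.linalg.eigh((D*ww[:,None]).T@D/ww.sum());a=e[:,1]*np.sign(e[0,1])
    return np.round(c,4),round(float(np.arctan2(a[1],a[0])),3),np.round(np.sqrt(12*v),4)
s=g[166:183,296:307];w=np.clip(np.median(s)-s-25,0,None);print("slot",mom(w,296,166,.057))
hsv=cv2.cvtColor(cv2.imread("pics/top1.png"),cv2.COLOR_BGR2HSV)
f=cv2.inRange(hsv[210:240,285:315],(100,120,80),(130,255,255)).astype(float);print("fin",mom(f,285,210,.068))
for nm,lo,hi in(("green",(40,80,60),(85,255,255)),("gold",(12,120,80),(30,255,255)),("red",(0,100,80),(8,255,255))):
    m=cv2.inRange(hsv[155:197,275:325],lo,hi);k,l,st,ce=cv2.connectedComponentsWithStats(m)
    for i in range(1,k):print(nm,st[i,4],np.round(unproj("top",ce[i]+(275,155),.034 if nm=="gold" else .057),4))
# robust receiver, both views, uncapped alternatives
for sel in(["front","back","left","right"],["pb","pl","pr"],["circ"],["back","left","right","pb","circ"]):
    for n in C: print(sel,n,best({k:R[k] for k in sel},[.583,-.036,-.04],n)[0])
# driver body in side: orange centroid -> ray; model handle centre z=.102
print("side handle px pred", proj("side",[[.428,-.251,.068],[.428,-.251,.136]]))
E
python3 m3.py
```

```text
slot (array([ 0.6569, -0.0421]), -0.022, array([0.0039, 0.0247]))
fin (array([ 0.5218, -0.035 ]), -0.072, array([0.0142, 0.0443]))
green 2 [0.6601 0.0066 0.057 ]
green 2 [ 0.656  -0.0864  0.057 ]
gold 7 [ 0.6139 -0.0104  0.034 ]
gold 5 [ 0.6122 -0.0659  0.034 ]
red 1 [ 0.6279 -0.042   0.057 ]
red 3 [ 0.6163 -0.0385  0.057 ]
['front', 'back', 'left', 'right'] top [-144.3713, 0.5832, -0.0324, -0.0453]
['front', 'back', 'left', 'right'] side [-149.4116, 0.5826, -0.0349, 0.0198]
['pb', 'pl', 'pr'] top [-101.9104, 0.5836, -0.0353, -0.0305]
['pb', 'pl', 'pr'] side [-149.2403, 0.5782, -0.0222, 0.0328]
['circ'] top [-150.0, 0.5897, -0.0379, -0.0217]
['circ'] side [-141.9835, 0.5881, -0.0649, 0.485]
['back', 'left', 'right', 'pb', 'circ'] top [-137.6292, 0.5835, -0.0329, -0.0393]
['back', 'left', 'right', 'pb', 'circ'] side [-147.1863, 0.5815, -0.035, 0.0219]
side handle px pred [[229.06961767 228.16990634]
 [224.90448457 204.46994456]]
```

The measurements agree. The receiver is at about (0.586,-0.037) with yaw -0.04, from the green dots, plungers and slot. The slot centre is (0.657,-0.042), and the fin is at (0.522,-0.035), so the cassette is at local x ≈ -0.060. The clockwise turn would run past q6's range at the near yaw, so I'll use the half-turn tool yaw (3.10).

Call:
apply_moves(travel=[[0,0,0],[0,0,0],[0,0,0],[0,0,0],[0,0,0],[0,0,0],[0,0,0],[0,0,0],[0,0,0],[0,0,0],[0,0,0],[0,0,0]], twist=[-10.6,-10.6,-10.6,-10.6,-10.6,-10.6,-10.6,-10.6,-10.6,-10.6,-10.6,-10.6], gripper=0)

```text
time: 1.6
position: [0.2356, -0.5784, 0.204]
tcp_rot: [0.261, 0.965, 0.001, -0.0]
contact_force: [0.1, -0.3, -0.4]
finger_gap: 0.0
finger_force: 0.0
```

Call:
apply_moves(travel=[[0,0,0],[0,0,0],[0,0,0]], twist=[-9.4,-9.4,-9.4])

```text
time: 1.98
position: [0.2671, -0.5674, 0.2023]
tcp_rot: [0.056, 0.998, -0.01, -0.021]
contact_force: [1.2, 0.2, 0.6]
finger_gap: -0.003
finger_force: 0.0
```

```bash
cat > go.py <<'E'
import sys,numpy as np
from scipy.spatial.transform import Rotation as Ro
from cell import monitor
def st():
    s=monitor.get_state();R=Ro.from_quat(s["tcp_rot"]).as_matrix();yaw=np.arctan2(R[1,0],R[0,0])
    print("t",round(float(s["time"]),2),"p",np.round(s["position"],4),"yaw",round(float(yaw),4),"tilt",np.round(R[:2,2],3),"F",np.round(s["contact_force"],2),"M",np.round(s["torque"],3),"gap",round(float(s["finger_gap"]),3),"ff",round(float(s["finger_force"]),1),"q",np.round(s["joint_pos"],2));return s,R,yaw
s,R,yaw=st()
a=[float(v) for v in sys.argv[1:]]
if len(a)>=3:
    print("tool shift",np.round(R.T@(np.array(a[:3])-s["position"]),4))
    if len(a)>3:
        d=(yaw-a[3]+np.pi)%(2*np.pi)-np.pi;print("twist deg",round(float(np.degrees(d)),2))
E
python3 go.py .477 -.033 .12 3.1016
```

```text
t 1.98 p [ 0.2671 -0.5674  0.2023] yaw 3.0294 tilt [-0.044 -0.017] F [1.23 0.19 0.55] M [-0.017 -0.057 -0.008] gap -0.003 ff 0.0 q [-1.23  0.23  1.52 -0.05  1.39 -2.68]
tool shift [-0.1521  0.556   0.0638]
twist deg -4.14
```

The wrist reached the edge of its range because q1 hadn't swung yet. Moving toward the receiver will relieve it.

Call:
apply_moves(travel=[[0,0.05,0],[0,0.05,0],[0,0.05,0],[-0.01,0.05,0],[-0.02,0.05,0],[-0.02,0.05,0],[-0.03,0.05,0],[-0.03,0.05,0],[-0.03,0.05,0],[-0.03,0.04,0],[0,0.02,0],[0,0,0]], twist=[0,0,0,0,0,0,0,0,0,0,0,0])

```text
time: 3.48
position: [0.4932, -0.0764, 0.1843]
tcp_rot: [0.053, 0.998, -0.01, -0.021]
contact_force: [0.8, -0.2, 0.6]
finger_gap: -0.004
finger_force: 0.0
```

```bash
python3 go.py .477 -.033 .048 3.1016
```

```text
t 3.48 p [ 0.4932 -0.0764  0.1843] yaw 3.0355 tilt [-0.043 -0.017] F [ 0.76 -0.22  0.61] M [-0.049 -0.053 -0.026] gap -0.004 ff 0.0 q [-0.29 -0.03  1.84 -0.03  1.37 -1.75]
tool shift [0.015  0.0444 0.1361]
twist deg -3.79
```

The clipped pose left a 2.6° tilt, mostly within the plane of the pads. That is harmless for gripping the flats, so I'll allow for it in the numbers. Next I go down behind the fin.

Call:
apply_moves(travel=[[0.008,0.022,0.02],[0.007,0.022,0.036],[0,0,0.04],[0,0,0.03],[0,0,0.01],[0,0,0]], twist=[0,0,0,0,0,-3.8])

```text
time: 4.22
position: [0.477, -0.0356, 0.0484]
tcp_rot: [0.021, 1.0, -0.009, -0.021]
contact_force: [0.7, 0.1, -0.5]
finger_gap: 0.003
finger_force: 0.0
```

```bash
python3 go.py .488 -.033 .048 3.1016
python3 - <<'E'
from cell import viewer
import cv2
im=viewer.camera("top")["img"];sd=viewer.camera("side")["img"]
a=cv2.resize(im[150:260,265:345],None,fx=5,fy=5,interpolation=cv2.INTER_CUBIC);b=cv2.resize(sd[185:265,275:355],None,fx=5,fy=5,interpolation=cv2.INTER_CUBIC)
o=cv2.copyMakeBorder(b,0,150,0,0,cv2.BORDER_CONSTANT);cv2.imwrite("pics/p2.png",cv2.hconcat([a,o]))
E
```

```text
t 4.22 p [ 0.477  -0.0356  0.0484] yaw 3.0994 tilt [-0.043 -0.017] F [ 0.72  0.08 -0.47] M [-0.046 -0.058  0.017] gap 0.003 ff 0.0 q [-0.22  0.08  2.   -0.03  1.1  -1.73]
tool shift [-0.0109  0.003  -0.0001]
twist deg -0.13
```

View pics/p2.png

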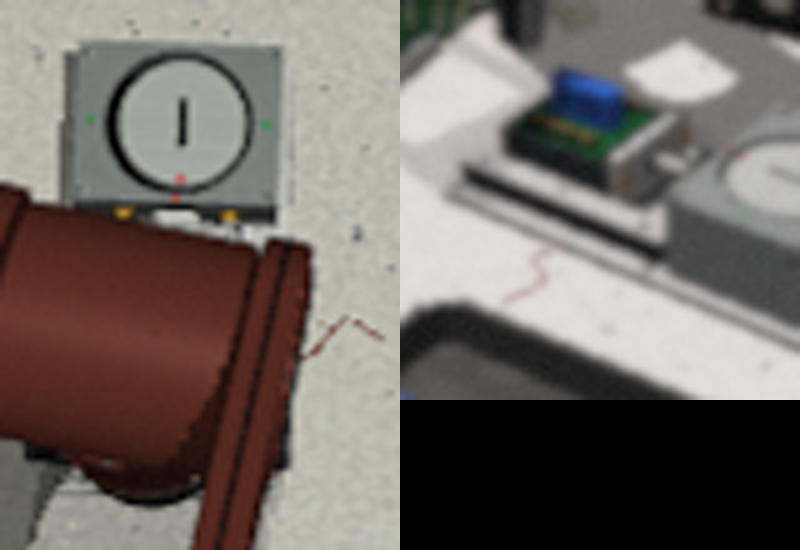

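The top view is blocked by the arm, and the cassette is untouched. I'll push in small steps and watch the force.

Call:
apply_moves(travel=[[-0.005,0,0],[-0.004,0,0],[-0.003,0,0],[-0.003,0,0],[-0.003,0,0],[-0.003,0,0]], twist=[0,0,0,0,0,0])

```text
time: 5.08
position: [0.4986, -0.0357, 0.0478]
tcp_rot: [0.021, 1.0, -0.009, -0.021]
contact_force: [0.2, 0.5, -0.6]
finger_gap: -0.004
finger_force: 0.0
```

```bash
python3 go.py .532 -.035 .048 3.1016
python3 - <<'E'
from h import *
from cell import viewer
im=viewer.camera("side")["img"];cv2.imwrite("pics/s3.png",im)
b=cv2.resize(im[165:245,260:360],None,fx=6,fy=6,interpolation=cv2.INTER_CUBIC);cv2.imwrite("pics/p3.png",b)
print((proj("side",[[.498,-.0356,.048],[.498,-.0356,.068]])-(260,165))*6)
E
```

```text
t 5.08 p [ 0.4986 -0.0357  0.0478] yaw 3.0989 tilt [-0.042 -0.017] F [ 0.16  0.48 -0.57] M [ 0.019 -0.026  0.029] gap -0.004 ff 0.0 q [-0.21  0.13  1.94 -0.03  1.1  -1.73]
tool shift [-0.0333  0.0021 -0.0016]
twist deg -0.15
[[268.70665824 239.33176506]
 [266.84369794 202.18918853]]
```

View pics/p3.png

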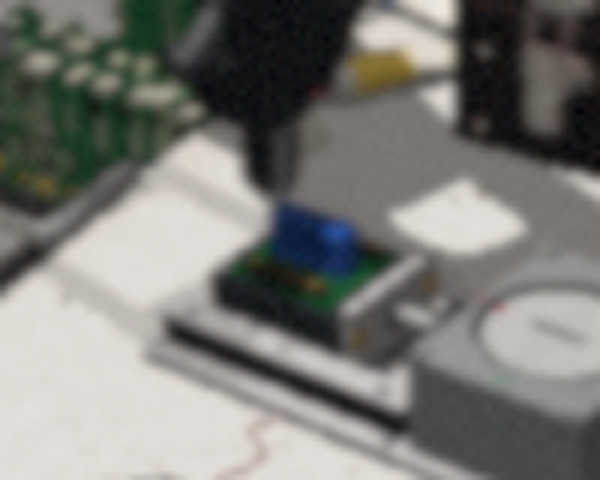

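The fin hasn't moved. The finger appears at about crop (272,195), ending higher than predicted. I'll measure the tip by image differencing.

Run:
```python
from h import *
a=cv2.imread("pics/side1.png").astype(int);b=cv2.imread("pics/s3.png").astype(int)
d=np.abs(a-b).max(2)
for y in range(188,214):print(y,''.join('%4d'%v for v in d[y,294:326]))
print(proj("side",[[.4876,-.0356,.048],[.5096,-.0356,.048],[.4876,-.0356,.068],[.5096,-.0356,.068]]))
```

```text
188   66  40  25  10   4  19  48  84 104 132 141 128 105  91  83  57  27  21  20  27  51  79  99 102 100 100 100 102 100 100 100 102
189   87  76  59  41  19  10  48  90 135 162 175 160 128 104  91  64  30  20  23  34  55  84  95 100 102 100 101 101 103 102  99 100
190   83  88  86  72  42   7  59 112 163 192 192 176 147 125 105  77  54  45  53  62  82  96  99 101 101 101 100  99 101 101 101 102
191   51  62  67  64  40   9  76 139 187 200 192 176 159 149 138 108  94  84  82  91  99  99 103 101 100 100 100 101 102 100  98  99
192   19  25  28  27  15  24  85 147 193 201 194 177 163 159 152 138 113 104  97 100 100  99 100 101 100 100 100  99 101  99 102  99
193    9   6   9  12   1  29  80 144 186 200 194 178 160 161 158 141 120 105 102  99 101 100 101 101 101 100 102  99 102 102 101 101
194    3   2   2   6   1  20  63 125 171 192 187 178 166 160 159 134 119 105  99 101 101 102 102 102  99 102 100 101 101 103 100 100
195   15   5   2   2   2   6  42  90 138 177 183 176 160 158 151 127 110 104 103 103 101 101 100  99 102 101  98 101 101 102  99 100
196   26  17  10   5   1   4  17  50
[... 1774 characters left out ...]
  8   5   2   3   2   4   6   7  12  22  25  19   6
210    2   2   4   7   5   5   9   8  15  22  33  46  50  49  48  40  37  33  26  16   7   4   3   6   1   4   2   3   9   9   3   3
211   12  10   4   4   5   4   5   7  20  27  23  29  30  34  36  35  29  21  18  10   3   2   3   1   4   2   3   1   1   4   2   2
212   22  19  10   3   2   4   5  13  16  23  28  27  19  22  19  20  17   9   5   5   1   1   3   2   2   1   2   6   3   4   3   3
213   25  20  11   4   4   3   2   3   5  14  14  20  22  17  26  14   9   4   3   2   3   3   3   1   5   4   1   7   6   5   1   6
[[301.81727146 203.85074689]
 [308.12925154 206.05860094]
 [301.47958144 197.68141556]
 [307.84976486 199.84450664]]
```

Call:
apply_moves(travel=[[0.02,0,0],[0.02,0,0],[0,0,0.008],[0,0,0.008],[0,0,0.004],[0,0,0]], twist=[0,0,0,0,0,0])

```text
time: 5.88
position: [0.4576, -0.0343, 0.0289]
tcp_rot: [0.021, 1.0, -0.009, -0.021]
contact_force: [0.3, 0.1, 0.5]
finger_gap: -0.0
finger_force: 0.0
```

```bash
python3 go.py .532 -.035 .048 3.1016
python3 - <<'E'
from h import *
from cell import viewer,monitor
p=monitor.get_state()["position"]
im=viewer.camera("side")["img"];cv2.imwrite("pics/s4.png",im)
off=np.array([260,160])
b=cv2.resize(im[160:240,260:360],None,fx=6,fy=6,interpolation=cv2.INTER_CUBIC)
for d in [(0,0,0),(-.011,0,0),(.011,0,0),(0,0,.02)]:
    q=(proj("side",p+d)[0]-off+.5)*6;cv2.circle(b,tuple(int(v) for v in q),3,(0,0,255),-1)
t=viewer.camera("top")["img"];c=cv2.resize(t[190:310,280:345],None,fx=3,fy=4,interpolation=cv2.INTER_CUBIC)
cv2.imwrite("pics/p4.png",cv2.hconcat([b,c]))
E
```

```text
t 5.88 p [ 0.4576 -0.0343  0.0289] yaw 3.099 tilt [-0.043 -0.017] F [0.33 0.14 0.55] M [ 0.004 -0.049 -0.011] gap -0.0 ff 0.0 q [-0.23  0.07  2.05 -0.03  1.06 -1.74]
tool shift [-0.0735  0.0021 -0.0222]
twist deg -0.15
```

View pics/p4.png

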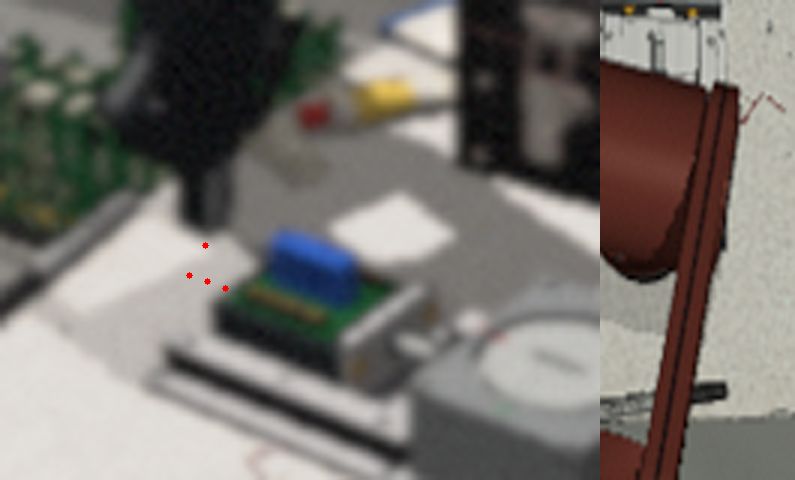

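The fingertip shows at crop (208,235) while the TCP projects to (207,281). So the tips look about 20–25 mm short of the reported TCP, or shifted sideways. The first pictures also show the open gripper, so I can check against those numerically.

Run:
```python
from h import *
p=np.array([.2356,-.5784,.204]);yaw=.387
x=np.array([np.cos(yaw),np.sin(yaw),0]);y=np.array([np.sin(yaw),-np.cos(yaw),0])
for n in C:
    print(n,"tcp",proj(n,p),"pads tips(open,-13mm)",proj(n,np.array([p+y*.05+[0,0,.013],p-y*.05+[0,0,.013],p+y*.05+[0,0,.035],p-y*.05+[0,0,.035],p+[0,0,.15]])).round(1).tolist())
s=cv2.imread("pics/side1.png").max(2)
for r in range(128,196,2):print(r,''.join('#' if v<45 else '+' if v<70 else '.' for v in s[r,0:60]))
t=cv2.imread("pics/top1.png").max(2)
for r in range(325,400,2):print(r,''.join('#' if v<45 else '+' if v<70 else '.' for v in t[r,530:640:2]))
```

```text
top tcp [[551.61789369 350.48060745]] pads tips(open,-13mm) [[576.1, 342.0], [533.8, 361.0], [582.5, 343.6], [539.3, 363.0], [597.7, 364.1]]
side tcp [[ 22.64478018 220.34221219]] pads tips(open,-13mm) [[-5.1, 229.5], [41.8, 201.5], [-10.8, 219.2], [37.4, 191.9], [-14.2, 147.5]]
128 ######+.....................................................
130 #######+....................................................
132 ########+...................................................
134 ########+...................................................
136 #########+..................................................
138 ##########+..++#++++######++................................
140 ##########+.++#++############+..............................
142 ##############################+.............................
144 ###############################+............................
146 ################################++..........................
148 ##################################+.........................
150 ################+++################+........................
152 ###############+....+###############
[... 2969 characters left out ...]
##+##+..################################
379 ........###########.+##################################
381 ...........############################################
383 ...............########################################
385 .............+#########################################
387 ............#########################################+.
389 ...........#######################################+....
391 ..........#####################################++......
393 ..........###################################+.........
395 ...........###############################++........+##
397 ...........############################++.........##+..
399 ...........########################++..........+##.....
```

Both pictures agree that the tips are about 22 mm short of the reported TCP along tool z, with no sideways shift. That puts the true tip at z ≈ 0.051 now, at fin height. Pushing forward.

Call:
apply_moves(travel=[[-0.01,0,0],[-0.01,0,0],[-0.006,0,0],[-0.004,0,0],[-0.004,0,0],[-0.004,0,0],[-0.004,0,0],[-0.004,0,0],[-0.004,0,0],[-0.004,0,0],[-0.004,0,0],[-0.002,0,0]], twist=[0,0,0,0,0,0,0,0,0,0,0,0])

```text
time: 7.48
position: [0.5179, -0.037, 0.0271]
tcp_rot: [0.021, 1.0, -0.009, -0.021]
contact_force: [-1.8, 0.0, 2.5]
finger_gap: -0.0
finger_force: 1.0
```

```bash
cat > fin.py <<'E'
from h import *
from cell import viewer
im=viewer.camera("side")["img"];h=cv2.cvtColor(im,cv2.COLOR_BGR2HSV)
def f(i):
    m=cv2.inRange(cv2.cvtColor(i,cv2.COLOR_BGR2HSV)[180:235,290:350],(100,130,60),(130,255,255));k,l,s,c=cv2.connectedComponentsWithStats(m);j=1+s[1:,4].argmax();return np.round(c[j]+(290,180),2),s[j]
print(f(cv2.imread("pics/side1.png")),f(im))
a,b=proj("side",[[.522,-.035,.055],[.562,-.037,.055]]);print("px per 40mm",b-a)
E
python3 fin.py; python3 go.py
```

```text
(array([311.86, 204.95]), array([ 15,  20,  14,  11, 103], dtype=int32)) (array([320.46, 208.11]), array([ 23,  23,  15,  11, 118], dtype=int32))
px per 40mm [11.59156477  4.48533793]
t 7.53 p [ 0.5181 -0.037   0.0271] yaw 3.0989 tilt [-0.042 -0.017] F [-0.29 -1.05 -0.02] M [ 0.003  0.152 -0.013] gap -0.001 ff 0.4 q [-0.21  0.21  1.9  -0.03  1.07 -1.72]
```

The fin has moved about 29 mm, so roughly 13 mm remains to first touch.

Call:
apply_moves(travel=[[-0.003,0,0],[-0.003,0,0],[-0.002,0,0],[-0.001,0,0],[-0.001,0,0],[-0.001,0,0],[0,0,0]], twist=[0,0,0,0,0,0,0])

```text
time: 8.4
position: [0.5287, -0.0374, 0.0266]
tcp_rot: [0.021, 1.0, -0.009, -0.021]
contact_force: [-1.1, -0.2, 1.0]
finger_gap: -0.0
finger_force: 0.6
```

Call:
apply_moves(travel=[[-0.001,0,0],[-0.001,0,0]], twist=[0,0])

```text
time: 8.65
position: [0.5297, -0.0375, 0.0265]
tcp_rot: [0.021, 0.999, -0.009, -0.022]
contact_force: [-7.4, -0.0, 6.2]
finger_gap: 0.002
finger_force: 3.3
```

Call:
apply_moves(travel=[[-0.001,0,0],[0,0,0]], twist=[0,0])

```text
time: 8.9
position: [0.5304, -0.0376, 0.0265]
tcp_rot: [0.021, 0.999, -0.009, -0.022]
contact_force: [-7.0, 0.2, 6.4]
finger_gap: -0.003
finger_force: 3.6
```

```bash
python3 fin.py; python3 go.py
```

```text
(array([311.86, 204.95]), array([ 15,  20,  14,  11, 103], dtype=int32)) (array([324.43, 209.67]), array([ 27,  24,  15,  12, 121], dtype=int32))
px per 40mm [11.59156477  4.48533793]
t 8.95 p [ 0.5304 -0.0376  0.0265] yaw 3.0991 tilt [-0.045 -0.017] F [-6.45 -0.47  5.8 ] M [-0.064  1.024 -0.023] gap 0.003 ff 3.5 q [-0.2   0.24  1.87 -0.03  1.08 -1.72]
```

First touch is clear: the force jumped from about 1 N to 7 N and the fin moved 43 mm in all. Backing off, rising and going to the driver.

Call:
apply_moves(travel=[[0.004,0,0],[0.012,0,0],[0,0,-0.04],[0,0,-0.06],[0.016,-0.045,-0.005],[0.016,-0.045,0],[0.016,-0.045,0],[0.016,-0.045,0],[0.018,-0.038,0],[0,0,0]], twist=[0,0,0,0,0,0,0,0,0,0], gripper=0)

```text
time: 10.2
position: [0.4277, -0.2514, 0.1397]
tcp_rot: [0.023, 0.999, -0.009, -0.021]
contact_force: [0.2, 0.8, 0.3]
finger_gap: 0.003
finger_force: 0.0
```

Call:
apply_moves(travel=[[0,0,0],[0,0,0]], twist=[0,0], gripper=0.08)

```text
time: 10.45
position: [0.4294, -0.2483, 0.1394]
tcp_rot: [0.02, 1.0, -0.009, -0.021]
contact_force: [-0.8, -0.0, -0.0]
finger_gap: 0.42
finger_force: 0.0
```

```bash
python3 go.py .4265 -.251 .072 3.105;python3 fin.py
python3 - <<'E'
from h import *
from cell import viewer,monitor
im=viewer.camera("side")["img"];cv2.imwrite("pics/s5.png",im)
t=viewer.camera("top")["img"];cv2.imwrite("pics/t5.png",t)
b=cv2.resize(im[150:270,190:350],None,fx=3.5,fy=3.5,interpolation=cv2.INTER_CUBIC);c=cv2.resize(t[160:290,340:420],None,fx=3,fy=3.231,interpolation=cv2.INTER_CUBIC)
cv2.imwrite("pics/p5.png",cv2.hconcat([b,c]))
E
```

```text
t 10.45 p [ 0.4294 -0.2483  0.1394] yaw 3.1003 tilt [-0.042 -0.017] F [-0.83 -0.02 -0.02] M [ 0.002  0.002 -0.022] gap 0.42 ff 0.0 q [-0.65 -0.01  1.9  -0.04  1.27 -2.17]
tool shift [-0.     -0.0015  0.0675]
twist deg -0.27
(array([311.86, 204.95]), array([ 15,  20,  14,  11, 103], dtype=int32)) (array([323.83, 209.56]), array([ 27,  24,  15,  12, 116], dtype=int32))
px per 40mm [11.59156477  4.48533793]
```

View pics/p5.png

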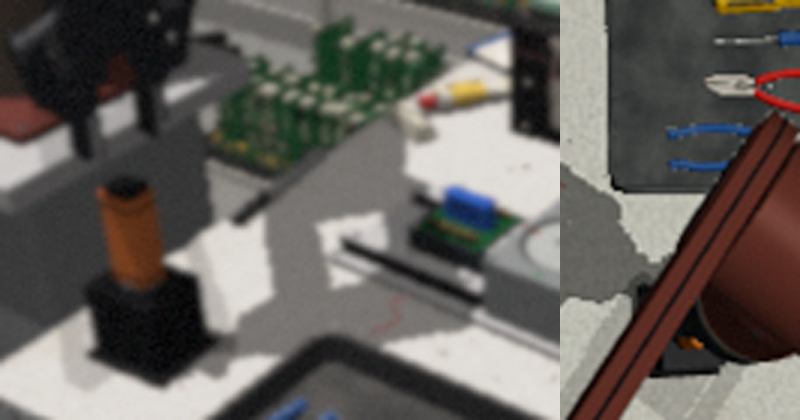

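The open fingers straddle the handle: tips at (82,155) and (150,130), handle top at (127,185), with clear room above. Going down and gripping.

Call:
apply_moves(travel=[[0,-0.0015,0.01],[0,0,0.015],[0,0,0.018],[0,0,0.015],[0,0,0.0095],[0,0,0]], twist=[0,0,0,0,0,0], gripper=0.0854)

```text
time: 11.35
position: [0.4255, -0.2516, 0.0711]
tcp_rot: [0.021, 1.0, -0.008, -0.022]
contact_force: [-0.0, -1.1, 0.1]
finger_gap: 0.997
finger_force: 0.0
```

Call:
apply_moves(travel=[[0,0,0],[0,0,0],[0,0,0],[0,0,0]], twist=[0,0,0,0], gripper=0.015, force=35)

```text
time: 11.85
position: [0.4264, -0.2521, 0.0728]
tcp_rot: [0.021, 1.0, -0.009, -0.021]
contact_force: [-2.4, 1.1, 4.2]
finger_gap: 0.309
finger_force: 33.8
```

```bash
python3 go.py
```

```text
t 11.85 p [ 0.4264 -0.2521  0.0728] yaw 3.0989 tilt [-0.041 -0.017] F [-2.41  1.08  4.15] M [0.387 0.133 0.026] gap 0.309 ff 33.8 q [-0.66  0.07  1.95 -0.04  1.14 -2.17]
```

Gripped: the 26.4 mm opening matches the flats. Lifting straight up and carrying it to just above the cam slot.

Call:
apply_moves(travel=[[0.0005,-0.0002,-0.01],[0.001,-0.0004,-0.025],[0.001,-0.0005,-0.025],[0.001,-0.0004,-0.023],[0,0,0]], twist=[0,0,0,0,0])

```text
time: 12.48
position: [0.4274, -0.253, 0.1576]
tcp_rot: [0.021, 1.0, -0.011, -0.019]
contact_force: [0.0, 0.0, -1.8]
finger_gap: 0.306
finger_force: 34.0
```

```bash
python3 go.py .6555 -.041 .135 3.0996
python3 - <<'E'
from h import *
from cell import viewer
for n in C:
    im=viewer.camera(n)["img"];cv2.imwrite(f"pics/{n}6.png",im)
    m=cv2.inRange(cv2.cvtColor(im,cv2.COLOR_BGR2HSV),(3,130,60),(20,255,255));k,l,s,c=cv2.connectedComponentsWithStats(m)
    print(n,[(s[i].tolist(),c[i].round(1).tolist()) for i in range(1,k) if s[i,4]>25])
E
```

```text
t 12.47 p [ 0.4274 -0.253   0.1576] yaw 3.0989 tilt [-0.038 -0.02 ] F [ 0.03  0.01 -1.84] M [-0.068 -0.033  0.015] gap 0.306 ff 34.0 q [-0.66 -0.03  1.89 -0.04  1.3  -2.18]
tool shift [-0.2195  0.2218  0.0095]
twist deg -0.04
top [([89, 0, 75, 10, 483], [133.2, 3.1]), ([265, 104, 15, 12, 106], [272.2, 108.9]), ([322, 194, 149, 168, 5764], [403.0, 269.1]), ([281, 237, 203, 163, 6537], [369.1, 357.0])]
side [([168, 0, 59, 10, 312], [197.9, 4.3]), ([172, 10, 58, 17, 264], [202.6, 19.7]), ([159, 76, 14, 10, 29], [165.4, 80.1]), ([164, 169, 44, 20, 279], [185.1, 179.1]), ([217, 173, 15, 30, 316], [224.0, 189.0]), ([432, 228, 10, 6, 41], [436.1, 230.9]), ([287, 296, 30, 34, 335], [301.6, 312.3])]
```

Call:
apply_moves(travel=[[-0.015,0.015,-0.002],[-0.035,0.035,-0.002],[-0.036,0.036,-0.002],[-0.036,0.036,-0.002],[-0.036,0.036,-0.002],[-0.035,0.035,-0.002],[-0.02,0.02,-0.001],[-0.0065,0.0088,0.01],[0,0,0.008],[0,0,0]], twist=[0,0,0,0,0,0,0,0,0,0])

```text
time: 13.82
position: [0.6522, -0.0405, 0.1348]
tcp_rot: [0.022, 0.999, -0.009, -0.023]
contact_force: [-0.5, 0.8, -0.5]
finger_gap: 0.31
finger_force: 34.0
```

```bash
python3 go.py .6555 -.041 .129 3.0996
python3 - <<'E'
from h import *
from cell import viewer,monitor
p=monitor.get_state()["position"]
im=viewer.camera("side")["img"];cv2.imwrite("pics/side7.png",im);t=viewer.camera("top")["img"];cv2.imwrite("pics/top7.png",t)
g=[p+[.0016,-.0011,-.0668],[.657,-.042,.057],[.668,-.042,.057],[.646,-.042,.057]]
off=np.array([310,140]);b=cv2.resize(im[140:260,310:410],None,fx=5,fy=5,interpolation=cv2.INTER_CUBIC)
for q in g:
    q=(proj("side",q)[0]-off+.5)*5;cv2.circle(b,tuple(int(v) for v in q),2,(0,0,255),-1)
cv2.imwrite("pics/p7.png",b)
E
```

```text
t 13.82 p [ 0.6522 -0.0405  0.1348] yaw 3.0981 tilt [-0.046 -0.017] F [-0.53  0.81 -0.53] M [ 0.063 -0.04   0.01 ] gap 0.31 ff 34.0 q [-0.17  0.38  1.47 -0.03  1.34 -1.69]
tool shift [-0.0036 -0.0002  0.0056]
twist deg -0.09
```

View pics/p7.png

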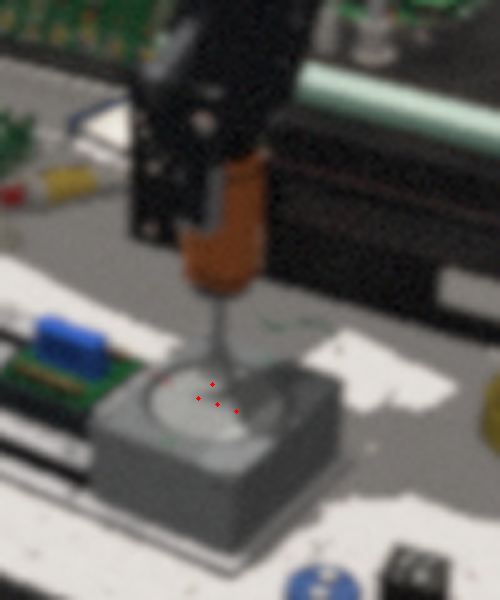

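The blade hangs over the disc near crop (222,385), against a prediction of (212,385). No picture views remain, so I'll compare numerically.

Run:
```python
from h import *
a=cv2.imread("pics/side1.png").astype(int).mean(2);b=cv2.imread("pics/side7.png").astype(int).mean(2)
d=np.abs(a-b).astype(int)
for y in range(203,226):print(y,''.join('%4d'%v for v in d[y,340:368]),'|',''.join('%4d'%v for v in b[y,344:366]))
q=np.array([.6522+.0016,-.0416,.068])
print(proj("side",[q+[.01,-.0004,0],q-[.01,-.0004,0],q+[.005,0,0],q+[0,.005,0]]).round(1))
```

```text
203   98  97  96  97  99  99  96  97 100  99  98 103 118 133 131 116 103  99  98  97  97  94  83  86  91  93  97  94 |  116 118 117 117 117 119 119 113 101  85  87 102 114 118 117 117 117 113 110 112 115 116
204   91  94  93  98  96  96  94  99 101 101  98 103 116 132 126 109 102  95  97  96  96  89  83  79  86  84  82  86 |  118 119 120 118 118 117 119 112  98  83  88 103 112 118 117 118 117 115 107 102 107 109
205   58  74  85  95  95  97  97  97  95  91  86  86 101 120 121 110 102  96  99  99  95  96  87  80  77  74  73  74 |  120 118 118 119 121 121 121 116 100  85  89 101 111 117 116 116 117 114 111 104  98  99
206   22  40  55  65  78  86  94  96  91  78  59  52  72  97 104  98  92  96  94  95  97  94  97  89  88  86  84  84 |  138 127 119 117 117 119 120 113  94  83  89 103 114 117 119 117 116 119 113 111 108 107
207    0   9  17  26  44  61  79  81  72  54  36  32  43  70  76  72  72  81  83  91  91  96  98  97  94  96  97  98 |  172 153 133 123 118 120 114 103  91  81  88 106 117 117 119 117 118 116 117 117 118 117
208    3   4   5  12  26  43  57  61  50  32  24  30  44  60
[... 3044 characters left out ...]
 99  98  98  92
223   30  24  21  23  25  24  25  24  27  29  25  28  25  22  28  27  35  61  89 107  98  91  86  82  75  60  39  27 |  161 161 160 158 157 156 159 158 160 163 157 157 146 120  96  84  89  97 101 100  98  86
224   24  16  17  20  23  24  23  28  26  25  26  24  28  25  25  24  31  48  72  86  87  87  82  73  60  43  36  31 |  156 158 158 155 159 160 159 161 159 162 160 163 156 140 116 101  99  97  98  97  91  81
225   20  16  14  16  20  21  24  25  24  28  24  25  26  25  24  17  14  20  42  64  76  75  68  55  41  36  35  33 |  143 149 152 155 158 157 161 161 160 162 162 169 172 166 143 120 103  99  96  92  84  78
[[355.4 217.6]
 [348.8 215.1]
 [353.8 216.9]
 [353.1 215.4]]
```

Blade and slot agree to within a few mm, so I'll feel for it from here. Lowering gently.

Call:
apply_moves(travel=[[-0.002,0,0.004],[0,0,0.003],[0,0,0.001],[0,0,0.001],[0,0,0]], twist=[0,0,0,0,0])

```text
time: 14.55
position: [0.6558, -0.04, 0.1279]
tcp_rot: [0.021, 1.0, -0.009, -0.021]
contact_force: [-0.1, 0.4, -1.6]
finger_gap: 0.308
finger_force: 34.0
```

Call:
apply_moves(travel=[[0,0,0.001],[0,0,0.0005]], twist=[0,0])

```text
time: 14.8
position: [0.6558, -0.04, 0.1264]
tcp_rot: [0.021, 1.0, -0.009, -0.021]
contact_force: [-0.4, 0.4, -0.3]
finger_gap: 0.306
finger_force: 34.0
```

Call:
apply_moves(travel=[[0,0,0.0007],[0,0,0]], twist=[0,0])

```text
time: 15.05
position: [0.6557, -0.04, 0.1256]
tcp_rot: [0.021, 1.0, -0.009, -0.021]
contact_force: [0.6, -0.4, -1.4]
finger_gap: 0.312
finger_force: 34.0
```

Call:
apply_moves(travel=[[0.0015,0,0.0007],[0,0,0.0005],[0,0,0]], twist=[0,0,0])

```text
time: 15.42
position: [0.6541, -0.04, 0.1245]
tcp_rot: [0.021, 1.0, -0.009, -0.021]
contact_force: [0.6, 0.5, -0.4]
finger_gap: 0.309
finger_force: 34.0
```

Call:
apply_moves(travel=[[0,0,0.0008],[0,0,0]], twist=[0,0])

```text
time: 15.68
position: [0.6542, -0.0401, 0.1238]
tcp_rot: [0.021, 1.0, -0.009, -0.021]
contact_force: [0.3, 0.5, -1.0]
finger_gap: 0.312
finger_force: 34.1
```

Call:
apply_moves(travel=[[0,0,0.0008],[0,0,0]], twist=[0,0])

```text
time: 15.92
position: [0.6545, -0.0401, 0.1237]
tcp_rot: [0.021, 1.0, -0.009, -0.02]
contact_force: [-0.5, -1.1, 2.8]
finger_gap: 0.303
finger_force: 34.2
```

Contact on the disc at TCP z 0.1237, exactly as predicted. Searching toward -y with a light press.

Call:
apply_moves(travel=[[0,-0.0005,0],[0,-0.0005,0]], twist=[0,0])

```text
time: 16.18
position: [0.6546, -0.0407, 0.1236]
tcp_rot: [0.021, 1.0, -0.009, -0.02]
contact_force: [0.5, 2.8, 4.6]
finger_gap: 0.306
finger_force: 34.6
```

Call:
apply_moves(travel=[[0,-0.0005,0],[0,-0.0005,0]], twist=[0,0])

```text
time: 16.42
position: [0.6544, -0.0419, 0.1233]
tcp_rot: [0.021, 1.0, -0.009, -0.02]
contact_force: [-0.1, 1.3, 3.6]
finger_gap: 0.309
finger_force: 34.7
```

Call:
apply_moves(travel=[[0,-0.0005,0],[0,-0.0005,0]], twist=[0,0])

```text
time: 16.68
position: [0.6532, -0.0429, 0.1218]
tcp_rot: [0.021, 0.999, -0.009, -0.022]
contact_force: [0.7, 1.8, -0.7]
finger_gap: 0.312
finger_force: 34.0
```

Fz fell away and z dropped 1.5 mm: the blade is entering the slot. Confirming by lowering.

Call:
apply_moves(travel=[[0,0,0.0008],[0,0,0.0007]], twist=[0,0])

```text
time: 16.92
position: [0.6536, -0.0429, 0.121]
tcp_rot: [0.021, 1.0, -0.009, -0.021]
contact_force: [0.3, 1.2, -0.7]
finger_gap: 0.314
finger_force: 33.8
```

Call:
apply_moves(travel=[[0,0,0.0008],[0,0,0.0007]], twist=[0,0])

```text
time: 17.18
position: [0.6539, -0.043, 0.12]
tcp_rot: [0.021, 1.0, -0.009, -0.021]
contact_force: [0.4, 1.5, -0.6]
finger_gap: 0.31
finger_force: 33.8
```

```bash
python3 go.py
```

```text
t 17.18 p [ 0.6539 -0.043   0.12  ] yaw 3.0991 tilt [-0.042 -0.017] F [ 0.37  1.53 -0.55] M [ 0.521 -0.036 -0.008] gap 0.31 ff 33.8 q [-0.17  0.39  1.48 -0.02  1.31 -1.69]
```

The blade is 3.7 mm deep in the slot with no side jam. I'll centre it, then turn clockwise slowly, with a small shift per row so the blade stays on the cam's axis.

Call:
apply_moves(travel=[[-0.0008,0.0002,0.0004],[-0.0007,0.0002,0.0004],[0.0001,0.0002,0],[0.0001,0.0002,0],[0.0001,0.0002,0],[0.0001,0.0002,0]], twist=[0,0,2.5,2.5,2.5,2.5])

```text
time: 17.92
position: [0.6553, -0.0418, 0.1191]
tcp_rot: [0.109, 0.994, -0.011, -0.02]
contact_force: [0.9, 1.8, -1.2]
finger_gap: 0.31
finger_force: 34.5
```

```bash
python3 go.py
```

```text
t 17.93 p [ 0.6553 -0.0418  0.1191] yaw 2.923 tilt [-0.042 -0.017] F [ 0.88  1.78 -1.22] M [ 0.575 -0.189  0.064] gap 0.31 ff 34.5 q [-0.17  0.4   1.47 -0.02  1.31 -1.52]
```

Call:
apply_moves(travel=[[0.0001,0.0002,0],[0.0001,0.0002,0],[0.0001,0.0002,0],[0.0001,0.0002,0],[0.0001,0.0002,0],[0.0001,0.0002,0]], twist=[2.5,2.5,2.5,2.5,2.5,2.5])

```text
time: 18.68
position: [0.6552, -0.0405, 0.1191]
tcp_rot: [0.238, 0.971, -0.013, -0.018]
contact_force: [0.7, 2.7, -1.3]
finger_gap: 0.306
finger_force: 34.5
```

```bash
python3 go.py
```

```text
t 18.68 p [ 0.6552 -0.0405  0.1191] yaw 2.6611 tilt [-0.041 -0.017] F [ 0.67  2.67 -1.27] M [ 0.46  -0.218  0.072] gap 0.306 ff 34.5 q [-0.17  0.4   1.48 -0.02  1.31 -1.25]
```

Call:
apply_moves(travel=[[0.0001,0.0005,0],[0.0001,0.0004,0],[0.0001,0.0003,0],[0.0001,0.0003,0],[0.0001,0.0003,0],[0.0001,0.0003,0]], twist=[2.5,2.5,2.5,2.5,2.5,2.5])

```text
time: 19.42
position: [0.6557, -0.0389, 0.1191]
tcp_rot: [0.362, 0.932, -0.016, -0.016]
contact_force: [1.0, 0.9, -1.6]
finger_gap: 0.31
finger_force: 34.4
```

```bash
python3 go.py
```

```text
t 19.43 p [ 0.6557 -0.0389  0.1191] yaw 2.3994 tilt [-0.042 -0.018] F [ 0.96  0.89 -1.61] M [ 0.185 -0.156  0.013] gap 0.31 ff 34.4 q [-0.17  0.4   1.47 -0.03  1.31 -0.99]
```

Call:
apply_moves(travel=[[0.0001,0.0003,0],[0.0001,0.0003,0],[0.0001,0.0003,0],[0.0001,0.0003,0],[0.0001,0.0003,0],[0.0001,0.0003,0]], twist=[2.5,2.5,2.5,2.5,2.5,2.5])

```text
time: 20.18
position: [0.6565, -0.0375, 0.119]
tcp_rot: [0.481, 0.877, -0.018, -0.014]
contact_force: [-0.2, -0.7, -1.4]
finger_gap: 0.312
finger_force: 35.4
```

```bash
python3 go.py; python3 fin.py
```

```text
t 20.18 p [ 0.6565 -0.0375  0.119 ] yaw 2.1379 tilt [-0.042 -0.018] F [-0.23 -0.71 -1.44] M [0.04  0.044 0.101] gap 0.312 ff 35.4 q [-0.16  0.4   1.47 -0.03  1.31 -0.72]
(array([311.86, 204.95]), array([ 15,  20,  14,  11, 103], dtype=int32)) (array([324.  , 209.59]), array([ 27,  24,  15,  12, 119], dtype=int32))
px per 40mm [11.59156477  4.48533793]
```

Torque is 0.10 N m and the side forces are tiny. Continuing.

Call:
apply_moves(travel=[[0.0001,0.0003,0],[0.0001,0.0003,0],[0.0001,0.0003,0],[0.0001,0.0003,0],[0.0001,0.0003,0],[0.0001,0.0003,0]], twist=[2.5,2.5,2.5,2.5,2.5,2.5])

```text
time: 20.98
position: [0.6577, -0.0363, 0.119]
tcp_rot: [0.591, 0.806, -0.02, -0.012]
contact_force: [-0.4, -0.8, -0.2]
finger_gap: 0.304
finger_force: 35.9
```

```bash
python3 go.py; python3 fin.py
```

```text
t 20.98 p [ 0.6577 -0.0363  0.119 ] yaw 1.8771 tilt [-0.042 -0.018] F [-0.43 -0.8  -0.2 ] M [-0.133  0.223  0.145] gap 0.304 ff 35.9 q [-0.16  0.4   1.47 -0.03  1.31 -0.46]
(array([311.86, 204.95]), array([ 15,  20,  14,  11, 103], dtype=int32)) (array([324.44, 209.7 ]), array([ 27,  24,  15,  12, 117], dtype=int32))
px per 40mm [11.59156477  4.48533793]
```

Call:
apply_moves(travel=[[0.0001,0.0003,0],[0.0001,0.0003,0],[0.0001,0.0003,0],[0.0001,0.0003,0],[0.0001,0.0003,0]], twist=[2.5,2.5,2.5,2.5,2.5])

```text
time: 21.65
position: [0.6589, -0.0357, 0.1189]
tcp_rot: [0.675, 0.738, -0.021, -0.009]
contact_force: [-1.0, -1.0, -0.6]
finger_gap: 0.312
finger_force: 36.1
```

```bash
python3 go.py; python3 fin.py
```

```text
t 21.65 p [ 0.6589 -0.0357  0.1189] yaw 1.6597 tilt [-0.043 -0.019] F [-1.05 -1.01 -0.61] M [-0.252  0.322  0.199] gap 0.312 ff 36.1 q [-0.16  0.4   1.46 -0.03  1.31 -0.24]
(array([311.86, 204.95]), array([ 15,  20,  14,  11, 103], dtype=int32)) (array([325.  , 209.81]), array([ 28,  24,  15,  12, 118], dtype=int32))
px per 40mm [11.59156477  4.48533793]
```

Call:
apply_moves(travel=[[0.0001,0.0002,0],[0,0.0002,0]], twist=[2,2])

```text
time: 21.95
position: [0.6595, -0.0351, 0.1189]
tcp_rot: [0.701, 0.713, -0.021, -0.009]
contact_force: [-0.5, -1.8, 0.2]
finger_gap: 0.306
finger_force: 34.0
```

```bash
python3 go.py
```

```text
t 21.95 p [ 0.6595 -0.0351  0.1189] yaw 1.5884 tilt [-0.042 -0.018] F [-0.53 -1.78  0.17] M [-0.421  0.288  0.088] gap 0.306 ff 34.0 q [-0.16  0.41  1.46 -0.03  1.31 -0.17]
```

Call:
apply_moves(travel=[[0.0001,0.0002,0],[0,0,0]], twist=[2,0])

```text
time: 22.2
position: [0.6597, -0.0346, 0.1188]
tcp_rot: [0.713, 0.701, -0.021, -0.009]
contact_force: [-1.3, -1.7, -1.2]
finger_gap: 0.308
finger_force: 33.8
```

```bash
python3 go.py;python3 fin.py
```

```text
t 22.2 p [ 0.6597 -0.0346  0.1188] yaw 1.5547 tilt [-0.042 -0.017] F [-1.26 -1.66 -1.24] M [-0.416  0.239  0.045] gap 0.308 ff 33.8 q [-0.16  0.41  1.46 -0.02  1.31 -0.14]
(array([311.86, 204.95]), array([ 15,  20,  14,  11, 103], dtype=int32)) (array([325.08, 209.87]), array([ 28,  24,  15,  12, 118], dtype=int32))
px per 40mm [11.59156477  4.48533793]
```

The torque fell: the draw phase is over. I'll continue gently to the hard stop.

Call:
apply_moves(travel=[[0.0001,0,0],[0.0001,0,0]], twist=[1.5,1.5])

```text
time: 22.5
position: [0.6599, -0.0344, 0.1189]
tcp_rot: [0.731, 0.682, -0.021, -0.008]
contact_force: [0.5, -1.5, -1.3]
finger_gap: 0.31
finger_force: 34.6
```

```bash
python3 go.py
```

```text
t 22.5 p [ 0.6599 -0.0344  0.1189] yaw 1.5011 tilt [-0.042 -0.017] F [ 0.48 -1.53 -1.29] M [-0.525 -0.015  0.103] gap 0.31 ff 34.6 q [-0.16  0.41  1.46 -0.02  1.31 -0.08]
```

Call:
apply_moves(travel=[[0.0001,0,0],[0,0,0]], twist=[1.5,0])

```text
time: 22.75
position: [0.66, -0.0343, 0.1189]
tcp_rot: [0.74, 0.673, -0.021, -0.008]
contact_force: [1.7, -2.5, -0.9]
finger_gap: 0.304
finger_force: 34.5
```

```bash
python3 go.py;python3 fin.py
```

```text
t 22.75 p [ 0.66   -0.0343  0.1189] yaw 1.4762 tilt [-0.042 -0.017] F [ 1.67 -2.46 -0.94] M [-0.568 -0.159  0.112] gap 0.304 ff 34.5 q [-0.16  0.41  1.46 -0.02  1.31 -0.06]
(array([311.86, 204.95]), array([ 15,  20,  14,  11, 103], dtype=int32)) (array([325.08, 209.87]), array([ 28,  24,  15,  12, 118], dtype=int32))
px per 40mm [11.59156477  4.48533793]
```

Call:
apply_moves(travel=[[0,-0.0003,0],[0,0,0]], twist=[2,0])

```text
time: 23.05
position: [0.6598, -0.0342, 0.1189]
tcp_rot: [0.751, 0.659, -0.021, -0.007]
contact_force: [2.5, -1.6, -2.9]
finger_gap: 0.304
finger_force: 35.8
```

```bash
python3 go.py
```

```text
t 23.05 p [ 0.6598 -0.0342  0.1189] yaw 1.4411 tilt [-0.041 -0.017] F [ 2.5  -1.56 -2.95] M [-0.671 -0.66   0.173] gap 0.304 ff 35.8 q [-0.16  0.41  1.46 -0.02  1.31 -0.02]
```

Call:
apply_moves(travel=[[0,0,0],[0,0,0]], twist=[2,0])

```text
time: 23.3
position: [0.6599, -0.0343, 0.119]
tcp_rot: [0.763, 0.646, -0.021, -0.007]
contact_force: [2.8, -2.4, -3.4]
finger_gap: 0.309
finger_force: 37.8
```

```bash
python3 go.py;python3 fin.py
```

```text
t 23.3 p [ 0.6599 -0.0343  0.119 ] yaw 1.4063 tilt [-0.041 -0.017] F [ 2.77 -2.37 -3.38] M [-0.722 -0.925  0.314] gap 0.309 ff 37.8 q [-0.16  0.41  1.46 -0.02  1.31  0.01]
(array([311.86, 204.95]), array([ 15,  20,  14,  11, 103], dtype=int32)) (array([325.1 , 209.85]), array([ 28,  24,  15,  12, 117], dtype=int32))
px per 40mm [11.59156477  4.48533793]
```

The torque has risen to 0.31 N m with no further yield: hard stop. The fin shows the cassette drawn in. Unwinding the torque a little and lifting out.

Call:
apply_moves(travel=[[0,0,0],[0,0,0],[0,0,0],[0,0,-0.002],[0,0,-0.003],[0,0,-0.005],[0,0,-0.01],[0,0,-0.015],[0,0,0]], twist=[-2,-2,-2,0,0,0,0,0,0])

```text
time: 24.48
position: [0.6625, -0.0338, 0.1566]
tcp_rot: [0.728, 0.686, -0.02, -0.006]
contact_force: [0.1, 0.4, -1.3]
finger_gap: 0.307
finger_force: 33.9
```

Call:
apply_moves(travel=[[0,0,0],[0,0,0],[0,0,0],[0,0,0],[0,0,0],[0,0,0],[0,0,0],[0,0,0],[0,0,0],[0,0,0],[0,0,0]], twist=[-9,-9,-9,-9,-9,-9,-9,-9,-9,-9,0])

```text
time: 25.85
position: [0.6608, -0.0336, 0.1537]
tcp_rot: [0.031, 0.999, -0.009, -0.021]
contact_force: [0.4, 0.5, -1.1]
finger_gap: 0.304
finger_force: 33.9
```

```bash
python3 go.py .4264 -.2521 .1528 3.0989; python3 fin.py
```

```text
t 25.85 p [ 0.6608 -0.0336  0.1537] yaw 3.0801 tilt [-0.042 -0.017] F [ 0.35  0.46 -1.08] M [0.035 0.002 0.006] gap 0.304 ff 33.9 q [-0.16  0.38  1.43 -0.02  1.37 -1.66]
tool shift [ 0.2203 -0.2323  0.0146]
twist deg -1.08
(array([311.86, 204.95]), array([ 15,  20,  14,  11, 103], dtype=int32)) (array([325.08, 209.87]), array([ 28,  24,  15,  12, 118], dtype=int32))
px per 40mm [11.59156477  4.48533793]
```

Call:
apply_moves(travel=[[0.015,-0.016,0.001],[0.035,-0.036,0.0025],[0.036,-0.038,0.0025],[0.036,-0.038,0.0025],[0.036,-0.038,0.0025],[0.035,-0.036,0.0025],[0.02,-0.022,0.001],[0.0073,-0.0083,0],[0,0,0],[0,0,0]], twist=[0,0,0,0,0,0,0,0,-1.1,0])

```text
time: 27.15
position: [0.4276, -0.2518, 0.153]
tcp_rot: [0.02, 1.0, -0.009, -0.021]
contact_force: [0.4, 0.3, -1.4]
finger_gap: 0.301
finger_force: 34.1
```

```bash
python3 go.py .4264 -.2521 .1528 3.0989
python3 - <<'E'
from h import *
from cell import viewer
b=viewer.camera("side")["img"];cv2.imwrite("pics/side8.png",b);a=cv2.imread("pics/side6.png")
# compare with the picture taken just after lifting out of the stand
def patch(im): return cv2.cvtColor(im[165:225,200:250],cv2.COLOR_BGR2GRAY).astype(np.float32)
m=lambda i:cv2.inRange(cv2.cvtColor(i,cv2.COLOR_BGR2HSV),(3,130,60),(20,255,255))
for i in(a,b):
    k,l,s,c=cv2.connectedComponentsWithStats(m(i)[165:225,205:245]);j=1+s[1:,4].argmax();print(s[j],c[j].round(2))
ga,gb=(cv2.cvtColor(i[200:222,212:246],cv2.COLOR_BGR2GRAY).astype(int) for i in(a,b))
for r in range(0,22,2):print(r+200,ga[r],'\n   ',gb[r])
E
```

```text
t 27.15 p [ 0.4276 -0.2518  0.153 ] yaw 3.1013 tilt [-0.042 -0.017] F [ 0.4   0.25 -1.35] M [ 0.016  0.002 -0.015] gap 0.301 ff 34.1 q [-0.66 -0.02  1.89 -0.04  1.3  -2.18]
tool shift [ 0.0012 -0.0003  0.0002]
twist deg 0.14
[ 12   8  15  30 316] [19.03 24.04]
[ 12  10  15  29 314] [19.68 25.27]
200 [69 66 62 57 56 54 56 55 47 46 46 48 48 47 47 46 43 44 49 48 49 51 52 56
 54 55 56 54 57 52 51 55 57 55] 
    [69 64 57 54 55 57 56 53 50 49 48 55 58 56 57 53 48 45 46 45 47 50 54 55
 51 55 52 52 54 54 53 54 56 54]
202 [55 56 57 54 57 56 53 46 44 41 43 44 49 49 45 41 42 42 45 47 51 55 51 55
 53 54 55 52 54 55 54 55 56 55] 
    [57 56 55 55 55 58 56 53 50 48 47 49 46 48 45 41 41 44 41 45 49 55 52 53
 52 55 56 55 57 54 54 54 55 54]
204 [55 54 56 54 55 54 52 53 48 47 48 48 55 60 57 56 52 50 53 53 55 54 54 54
 52 53 54 52 54 53 56 52 56 54] 
    [56 52 55 56 53 51 52 52 45 44 42 43 43 49 48 45 45 46 50 51 52 54 55 56
 55 51 50 55 55 56 56 53 57 56]
206 [52 55 53 55 54 55 55 54 55 54 55 57 63 70 67 65 57 55 52 54 53 56 55 56
 53 57 57 52 54 54 53 54 52 57] 
    [55 56 54 54 55 56 55 56 54 53 5
[... 1041 characters left out ...]
 51 53 55 59 71] 
    [54 54 54 57 56 57 55 54 58 56 53 59 61 72 74 71 71 67 61 57 54 56 57 53
 57 54 53 50 51 55 50 55 56 69]
218 [ 56  56  54  56  55  58  55  57  55  54  55  60  71  86  91  89  81  73
  67  58  52  55  54  52  56  51  55  51  53  52  55  67  96 134] 
    [ 57  55  56  53  55  54  52  56  55  54  55  56  67  75  85  79  77  73
  66  62  54  49  55  52  56  52  54  51  53  53  60  71  95 134]
220 [ 56  54  57  54  54  57  57  55  58  55  56  58  65  73  85  90  91  81
  73  65  57  57  53  54  55  54  56  60  65  78  95 124 152 174] 
    [ 57  54  57  55  54  57  57  56  54  56  57  54  59  74  88  92  90  84
  75  68  58  57  54  52  54  54  57  58  64  76  96 127 153 173]
```

The driver sits in the grip as it did just after lifting. Centring 1.2 mm, then lowering vertically into the stand with force checks.

Call:
apply_moves(travel=[[0.0012,-0.0003,0],[-0.0004,0.0002,0.01],[-0.0004,0.0002,0.01],[-0.0002,0.0001,0.004],[-0.0002,0.0001,0.004],[0,0,0]], twist=[0,0,0,0,0,0])

```text
time: 27.95
position: [0.4255, -0.2525, 0.1246]
tcp_rot: [0.02, 1.0, -0.009, -0.021]
contact_force: [-0.1, 0.5, -1.0]
finger_gap: 0.308
finger_force: 34.1
```

Call:
apply_moves(travel=[[-0.0002,0.0001,0.004],[-0.0002,0.0001,0.005],[0,0,0]], twist=[0,0,0])

```text
time: 28.32
position: [0.4253, -0.2523, 0.1153]
tcp_rot: [0.02, 1.0, -0.009, -0.021]
contact_force: [0.5, 0.1, -1.3]
finger_gap: 0.307
finger_force: 34.1
```

```bash
python3 go.py .4264 -.2521 .0745 3.0989
```

```text
t 28.32 p [ 0.4253 -0.2523  0.1153] yaw 3.1007 tilt [-0.043 -0.017] F [ 0.48  0.09 -1.28] M [-0.009  0.033 -0.002] gap 0.307 ff 34.1 q [-0.67  0.02  1.92 -0.04  1.22 -2.18]
tool shift [-0.0028  0.001   0.0408]
twist deg 0.11
```

The blade is in the hole without contact. Continuing down.

Call:
apply_moves(travel=[[-0.0006,0.0002,0.008],[-0.0006,0.0002,0.008],[-0.0006,0.0002,0.009],[-0.0005,0.0002,0.008],[-0.0005,0.0002,0.006],[0,0,0]], twist=[0,0,0,0,0,0])

```text
time: 29.08
position: [0.4266, -0.2522, 0.0762]
tcp_rot: [0.02, 1.0, -0.009, -0.021]
contact_force: [-0.4, -0.6, -1.5]
finger_gap: 0.307
finger_force: 34.1
```

Call:
apply_moves(travel=[[0,0,0.001],[0,0,0.0008]], twist=[0,0])

```text
time: 29.32
position: [0.427, -0.2524, 0.0753]
tcp_rot: [0.02, 1.0, -0.009, -0.021]
contact_force: [-0.5, 1.7, 0.6]
finger_gap: 0.303
finger_force: 34.2
```

```bash
python3 go.py .4264 -.2521 .0728 3.0989
```

```text
t 29.32 p [ 0.427  -0.2524  0.0753] yaw 3.1007 tilt [-0.042 -0.017] F [-0.52  1.73  0.58] M [ 0.327 -0.004  0.049] gap 0.303 ff 34.2 q [-0.66  0.07  1.95 -0.04  1.14 -2.18]
tool shift [0.0005 0.0003 0.0025]
twist deg 0.1
```

Call:
apply_moves(travel=[[0,0.0003,0.0008],[0,0,0]], twist=[0,0])

```text
time: 29.58
position: [0.427, -0.2523, 0.0743]
tcp_rot: [0.02, 1.0, -0.009, -0.021]
contact_force: [0.6, 0.9, -1.5]
finger_gap: 0.309
finger_force: 34.2
```

Call:
apply_moves(travel=[[0,0,0.0008],[0,0,0]], twist=[0,0])

```text
time: 29.82
position: [0.4268, -0.2522, 0.0734]
tcp_rot: [0.02, 1.0, -0.009, -0.021]
contact_force: [0.3, 0.5, -1.5]
finger_gap: 0.307
finger_force: 34.2
```

```bash
python3 go.py .4264 -.2521 .0728 3.0989
```

```text
t 29.82 p [ 0.4268 -0.2522  0.0734] yaw 3.1008 tilt [-0.042 -0.017] F [ 0.33  0.48 -1.53] M [ 0.128 -0.062  0.035] gap 0.307 ff 34.2 q [-0.66  0.07  1.95 -0.04  1.14 -2.18]
tool shift [0.0004 0.0001 0.0006]
twist deg 0.11
```

Free again, 0.6 mm above the original height. A bit more until the collar takes the weight.

Call:
apply_moves(travel=[[0,0,0.0006],[0,0,0]], twist=[0,0])

```text
time: 30.08
position: [0.4268, -0.2523, 0.073]
tcp_rot: [0.02, 1.0, -0.009, -0.021]
contact_force: [1.2, 1.4, 1.5]
finger_gap: 0.302
finger_force: 34.3
```

Call:
apply_moves(travel=[[0,0,0.0006],[0,0,0]], twist=[0,0])

```text
time: 30.32
position: [0.427, -0.2524, 0.0729]
tcp_rot: [0.02, 1.0, -0.009, -0.021]
contact_force: [-2.1, 1.5, 4.2]
finger_gap: 0.302
finger_force: 34.8
```

```bash
python3 go.py
```

```text
t 30.32 p [ 0.427  -0.2524  0.0729] yaw 3.1008 tilt [-0.041 -0.018] F [-2.05  1.45  4.21] M [0.347 0.211 0.022] gap 0.302 ff 34.8 q [-0.66  0.08  1.95 -0.04  1.14 -2.18]
```

Seated at the same height and with the same force as when gripped. Releasing and rising.

Call:
apply_moves(travel=[[0,0,0],[0,0,0],[0,0,0],[0,0,0]], twist=[0,0,0,0], gripper=0.07)

```text
time: 30.82
position: [0.4267, -0.2522, 0.0721]
tcp_rot: [0.02, 1.0, -0.009, -0.021]
contact_force: [0.2, -0.1, 0.2]
finger_gap: 0.818
finger_force: 0.0
```

Call:
apply_moves(travel=[[0.0003,-0.0001,-0.008],[0.0008,-0.0004,-0.02],[0.001,-0.0005,-0.03],[0.001,-0.0005,-0.03],[0,-0.03,-0.03],[0.01,-0.06,0],[0.01,-0.06,0],[0.01,-0.05,0],[0,0,0],[0,0,0]], twist=[0,0,0,0,0,0,0,0,0,0])

```text
time: 32.08
position: [0.3905, -0.4497, 0.1953]
tcp_rot: [0.021, 1.0, -0.009, -0.021]
contact_force: [-0.6, 0.0, -0.6]
finger_gap: 0.816
finger_force: 0.0
```

```bash
python3 go.py; python3 fin.py
python3 - <<'E'
from m2 import *
from cell import viewer
for n in C:
    b=viewer.camera(n)["img"];cv2.imwrite(f"pics/{n}9.png",b);a=cv2.imread(f"pics/{n}1.png")
    boxes=dict(top=dict(stand=(240,285,365,400),cap=(120,150,300,350),bystand_left=(245,298,150,255),cassette=(150,250,270,330)),side=dict(stand=(195,262,212,256),cap=(240,285,360,402)))[n]
    for k,(r0,r1,c0,c1) in boxes.items():
        d=np.abs(a[r0:r1,c0:c1].astype(int)-b[r0:r1,c0:c1]).max(2);print(n,k,"max",d.max(),"n>40",(d>40).sum())
    for i in(a,b):
        m=cv2.inRange(cv2.cvtColor(i,cv2.COLOR_BGR2HSV),(3,130,60),(20,255,255));r=(235,290,365,402) if n=="top" else (195,240,212,245)
        k,l,s,c=cv2.connectedComponentsWithStats(m[r[0]:r[1],r[2]:r[3]]);
        if k>1:j=1+s[1:,4].argmax();print(s[j],c[j].round(2))
g=cv2.imread("pics/top9.png").mean(2).astype(int)
print(g[164:184:1,290:314:1])
E
```

```text
t 32.08 p [ 0.3905 -0.4497  0.1953] yaw 3.1002 tilt [-0.042 -0.016] F [-0.65  0.05 -0.57] M [-0.02  -0.02   0.026] gap 0.816 ff 0.0 q [-0.96  0.17  1.6  -0.04  1.38 -2.48]
(array([311.86, 204.95]), array([ 15,  20,  14,  11, 103], dtype=int32)) (array([325.02, 209.86]), array([ 28,  24,  15,  12, 117], dtype=int32))
px per 40mm [11.59156477  4.48533793]
top stand max 101 n>40 374
top cap max 15 n>40 0
top bystand_left max 100 n>40 792
top cassette max 179 n>40 1166
[17 18 12 15 67] [21.4  25.48]
[16 17 14 16 71] [21.82 25.75]
side stand max 107 n>40 418
side cap max 13 n>40 0
[  6   9  19  28 379] [15.46 22.18]
[  6   8  19  30 386] [15.5  22.45]
[[ 78  47  34  58 113 145 154 160 158 158 155 156 156 158 160 163 159 150
  126  79  48  89 112 118]
 [ 34  13  58 121 154 160 159 158 156 156 155 154 155 157 158 159 158 161
  157 133  76  44  90 116]
 [  0  56 121 156 159 157 159 157 156 156 155 154 154 156 158 159 159 158
  160 158 132  69  46  98]
 [ 28 108 157 161 158 156 159 157 156 157 155 154 154 156 157 158 159 158
  158 159 159 124  47  72]
 [ 96 154 161 159 157 155 158 156 155 157
[... 875 characters left out ...]
59 158 158 156 157 160 161 158 159 158 156 157 159 159 159 158 158
  157 159 162 161 161 135]
 [161 160 158 157 155 156 160 160 157 156 155 155 154 158 159 159 158 158
  158 160 160 160 160 121]
 [137 162 159 158 155 156 160 159 157 155 154 154 156 159 159 158 158 158
  158 160 161 161 146  90]
 [110 159 160 160 157 157 161 160 157 156 156 154 156 158 159 158 159 158
  159 161 162 162 129  53]
 [ 69 137 165 160 157 157 161 160 157 157 156 155 155 158 160 158 159 159
  158 162 165 147  87  64]
 [ 20  88 144 164 158 158 161 161 159 156 156 156 157 159 160 159 159 159
  160 164 153 104  55  95]
 [  0  41  98 144 162 160 162 163 159 156 157 156 156 159 159 159 160 161
  163 153 107  51  79 118]]
```

The slot now lies across the receiver at the 1.5 rad stop and the cassette stays home. The driver is back at its original pixels, and the capacitor and relay are unmoved. The differences at the front left come from the arm's shadow; the arm never went there. Handing in.

```bash
python3 -c "
from cell import bot
print(bot.close_job())"
```

```text
the job is handed in; nothing more can be done
None
```

The cassette is drawn home, the cam is at its 1.5 rad stop and the driver is back in its stand; I handed the job in at about 32 s, but joint 6 touched its -2.68 limit early on, and I don't know how that was judged.

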